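# Hold the seal plate of the valve-body vacuum tester

## Task

The valve body is to be vacuum tested. Push the tester's open drawer fully home until it snaps into its detent, then bring the spring-return lever down by its hand grip until the rubber-faced seal plate sits on the valve body and has floated up 5 mm (give or take 2 mm) on its guide pins, and finish while still holding it there, because the lever springs back if let go. Never bottom the seal plate out at the end of its 10 mm float, and leave the spray can, spool tray and screwdriver where they are.

Things in the scene. Friction and masses are not known exactly. Their poses are not given: they have to be found in the camera images.
- fixture: vacuum tester bolted to the bench: grey base 265 x 220 x 20 mm (x -105 to 160, y -110 to 110 mm), two rails, rear column, head (80 mm wide, 151 to 243 mm up) with a vertical ram; gauge on the head's rear, top 320 mm up. Origin: on the bench under the ram's axis; x points from the drawer's front to the column (the way the drawer is pushed home), y left, z up
- drawer (a joint): how far the drawer is open, m: 0 = home against its stop; starts open. About 12 mm before home it meets a sprung detent and takes about 13 N to push over it; past 5 mm the detent pulls it home and keeps it there. Elsewhere it slides with 1.5 N of friction and stays where it is left
- drawer_front (a point): middle of the drawer's steel front plate, on its outer face, which looks along the fixture's -x. Plate 200 mm wide, 12 mm thick, from 10 to 62 mm above the bench; this point is 36 mm up and, at home, 117 mm in front of the fixture's origin. Behind the plate the aluminium valve body, 130 x 100 mm, is clamped in the drawer, its top 74 mm up
- lever (a joint): lever angle, rad: 0 = rest, end 0.6 rad above level; grows as the end goes down, stop at 0.76; springs back to 0 if released. Drives the ram down 30 mm per rad: seal plate touches the valve body at about 0.40, has floated 5 mm at about 0.57 (lever nearly level), bottoms out at about 0.73. Push needed at the grip: 4 N at first, 6 N before the plate touches, 9 N at 0.57
- lever_grip: black hand grip at the lever's end, on the right (-y) side of the head: round bar 24 mm diameter, 96 mm long, level along the fixture's y (also its own y), turns on its axis, free all round. Origin: its middle. Swings on a 180 mm arc about lever_pivot: at rest 297 mm above the bench, 149 mm in front (-x) of the pivot; at 5 mm of float 201 mm up, 180 mm in front. 12 mm of grip height is 2 mm of float
- lever_pivot (a point): point on the lever's pivot axis (along the fixture's y) abreast of the middle of the grip, 195 mm above the bench, 30 mm behind (+x) and 124 mm right (-y) of the fixture's origin. The lever's steel bar, 14 mm diameter, meets the grip's inner (+y) end, 54 mm from the grip's middle
- seal_plate (a joint): how far the seal plate has floated up on its guide pins, m: 0 = hanging free, 0.010 = bottomed out. Aluminium plate 80 x 74 x 8 mm, rubber pad below, under the ram; pad 12 mm above the valve body at rest. Its two pin heads rise off the carrier plate by this amount. Sprung down, 1.5 N per mm. The ram's square top stands 55 mm above the head at rest, 38 mm at 5 mm of float
- spray_can: bystander: upright white spray can, 54 mm diameter, 185 mm tall, to the left of the fixture. Origin at the middle of its underside
- spool_tray: bystander: grey plastic tray of steel spools, 130 x 90 x 28 mm, in front and to the left of the fixture. Origin at the middle of its underside
- driver: bystander: screwdriver with a black handle, 200 mm long, lying on the bench to the right of the fixture

How it is judged:
On the way, in this order (a step that is already met when the one before it is completed fails the run):
1. the drawer is home in its detent, the seal plate still hanging free (value of joint drawer below 0.003 m and value of joint seal_plate below 0.001 m), for 0.2 s.
2. the seal plate is held on the valve body, floated up 5 mm give or take 2 mm (value of joint drawer below 0.003 m and value of joint seal_plate between 0.003 and 0.007 m), for 0.5 s.
At the end, for the whole second after the job is handed in: The drawer is home (within 3 mm of its stop), the robot still has its fingers on the lever's hand grip (more than 2 N) and holds it still with the seal plate floated up 3 to 7 mm; spray can, spool tray and screwdriver stand or lie within 20 mm of where they were (all of step 2 and contact force between the fingers and lever_grip above 2 N and velocity of joint lever between -0.05 and 0.05 rad/s and distance of each of spray_can, spool_tray, driver from where it was at the start of the episode below 0.02 m and angle between spray_can's own z axis and vertical below 0.2 rad); the arm keeps its last pose, push and grip.
It fails at once if the seal plate is bottomed out on its guide pins (value of joint seal_plate above 0.0092 m).
It fails at once if the spray can, the spool tray or the screwdriver is disturbed (distance of any of spray_can, spool_tray, driver from where it was at the start of the episode above 0.02 m or angle between spray_can's own z axis and vertical above 0.4 rad).
It also fails if it takes over 54 s, if anything falls off the work surface, if the arm or the gripper's body presses on something with over 40 N, if the wrist force passes 120 N, or if a joint passes its speed limit or range.

## Robot

A 6-joint arm with a two-finger parallel gripper is mounted at the origin on the work surface. World frame = base frame: x ahead of the robot, y to its left, z up, the work surface at z = 0. Lengths are in m, angles in rad, forces in N, time in s.
With the tool pointing down it reaches from about 0.35 to 0.875 m from the base axis. Payload 4.2 kg.
Tool frame: the origin (TCP) lies between the finger pads; the fingertips stand 19 mm ahead of it and the grasp point (between the pads) is the TCP (manip.tip_reach is the distance from the TCP to the fingertips, in m); z points along the fingers, x is the direction in which the jaws open and shut, and the axes are right-handed (so a half turn about z gives the same grasp; the last joint's range is limited). The gripper opens to 85 mm and grips with 20 to 120 N. Pads are 22 mm wide; open, the fingers measure 114 mm over their backs; the gripper's body (76 mm by 85 mm) begins 54 mm behind the grasp point. The pads swing forward as they close: fully open they stand 13 mm farther back than shut.
Start: joints at [1.592, 0.385, 0.008, 0, -1.194, -0.259], TCP at [0.147, 0.607, 0.25] pointing down, gripper open.
Joint ranges: [-3.14, 3.14], [-1.21, 2.06], [-1.07, 1.41], [-3.16, 2.05], [-2.99, -0.16], [-3.1, 3.1]. Speed limits (rad/s): [2.79, 2.79, 3.14, 3.14, 3.14, 3.14].

## Interface

Orientations are given as a unit quaternion [x, y, z, w].
In Python, from plant import manip, get_image, camera_params, order gives the robot as it stands. The module is installed in compiled form; this text tells all that it offers.
- The arm moves only by the shell command python3 -m jog 'ROWS' [FORCE]. ROWS is JSON, one flat list of numbers, 5 for each row, row after row: the shift along the tool's x, y, z in mm, then the turn about the tool's z in degrees, then the closure, from -1 (fully open) to 1 (shut), so that 0 is half open. A call has 1 to 10 rows; each row is the pose to reach, as a shift and turn from the pose commanded when the call began, along the tool's axes at that moment; what a row does not reach only later rows make up. A row lasts 1/8 s, in which the tool goes at most 62.5 mm and 10.7 degrees, less where a joint would pass 70% of its speed; a pose out of reach is approached as far as the arm can. A call with a gripper value outside its range is refused whole. The fingers move at their own pace and stop on an object; FORCE is the grip in N (left out, the last holds). Time passes only in rows, so rows that repeat a pose let the fingers close. It gives the time, the measured TCP pose, the force and the opening at its end, in the units of the state.
- manip.state(): the state, without advancing time (a new reading comes with each control period).
- get_image(name): name is "scene" or "top" or "wrist"; returns the picture (420x560x3 uint8, red, green, blue); there is no depth.
- camera_params(name): a dict with "fx", "fy", "cx", "cy" (pixels), "R" (3x3) and "t" (3): a world point X has camera coordinates R X + t. Camera axes: x right, y down, z forward; pixel columns grow to the right and rows downward; lengths in m; the calibration is good to about 2 mm. A picture is of the moment at which its call begins: read the wrist's pose just before it. camera_params takes no time and is no camera call; for the wrist camera it gives the pose at the moment of the call.
- order.close_job(): hands the job in, once; it reports no verdict.
The state is a dict: "time": time; "qpos": joint angles; "joint_vel": joint speeds; "tau": joint torques, N m; "tool_pos": TCP position; "tool_rot": TCP orientation; "force": force on the tool from outside, world axes, zero at the start; "torque": the same for the moment, N m; "grip_width": finger opening in m.
Only numpy, scipy, OpenCV 4.12 (cv2) and the standard library are available. Lean on these libraries where they do the work, as an engineer would, in place of code of your own. Each camera call takes 0.05 s, during which the arm holds its last target. There are 200 camera calls.

## Working session

There is one attempt and no reset: what is moved stays moved. The work goes in short steps, Python scripts to look and compute and a shell command to move; the robot and the scene stay as the last step left them, time stands still between calls to the robot, and variables do not carry over. Pictures are saved under pics/ and viewed, about 8 in all and at most 12, crops included, and the job is handed in when it is done.

```bash
mkdir -p pics; python3 - <<'E'
from plant import manip,get_image,camera_params
import cv2,json
s=manip.state();print({k:s[k] for k in('time','tool_pos','tool_rot','grip_width','force')})
for n in('scene','top'):
    p=camera_params(n);print(n,p)
    cv2.imwrite(f'pics/{n}0.png',get_image(n)[:,:,::-1])
E
```

```text
{'time': 0.0, 'tool_pos': array([0.14706817, 0.60689404, 0.24924739]), 'tool_rot': array([-6.18163036e-01,  7.86049184e-01, -6.86998612e-04, -8.18165404e-04]), 'grip_width': 0.08567967032078745, 'force': array([ 0.25959395, -1.22084087, -0.24208547])}
scene {'fx': 510.523673420342, 'fy': 510.523673420342, 'cx': 281.5762932497345, 'cy': 213.8314542960636, 'R': array([[-0.58018829,  0.81418998, -0.02182271],
       [ 0.50112746,  0.33572331, -0.7975971 ],
       [-0.64206917, -0.47369245, -0.60279569]]), 't': array([ 0.3125782 , -0.19307543,  1.58449102])}
top {'fx': 447.8380223906502, 'fy': 447.8380223906502, 'cx': 281.22899121555884, 'cy': 205.0293336993787, 'R': array([[ 1.40447554e-02, -9.99901354e-01,  1.65762674e-04],
       [-9.92926299e-01, -1.39663295e-02, -1.17908038e-01],
       [ 1.17898722e-01,  1.49139944e-03, -9.93024505e-01]]), 't': array([0.05731141, 0.65157411, 1.16499602])}
```

View pics/scene0.png

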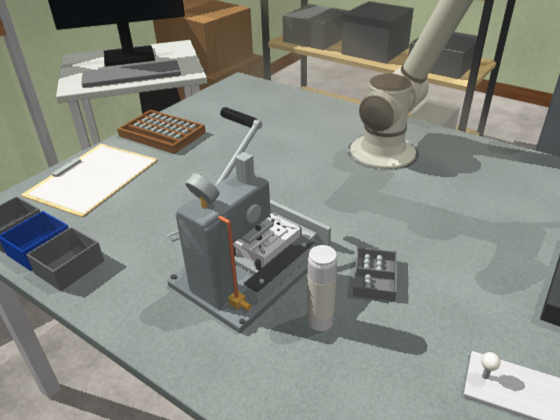

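View pics/top0.png

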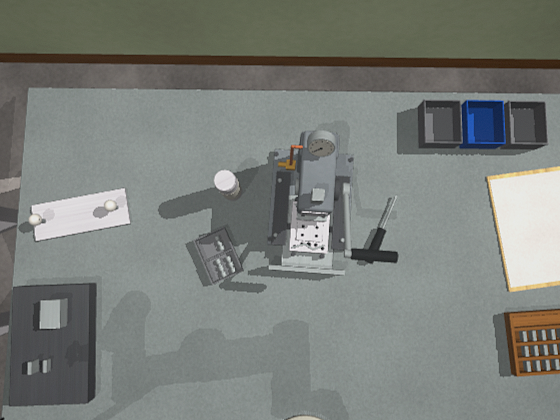

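The scene view shows the fixture with the drawer open toward the robot and the lever grip at about (240,117). In the top view the grip is at about (375,256), the drawer front edge at about (268–345,270), the can at (227,183), the tray at (218,257) and the driver at (383,225). I'll enlarge the top view to measure.

```bash
python3 - <<'E'
import cv2
a=cv2.imread('pics/top0.png')[125:290,250:415]
cv2.imwrite('pics/c1.png',cv2.resize(a,(595,595),interpolation=cv2.INTER_CUBIC))
E
cat > h.py <<'E'
import numpy as np
from plant import camera_params
def ray(n,uv,p=None):
    p=p or camera_params(n);R=np.array(p['R']);t=np.array(p['t'])
    d=R.T@np.array([(uv[0]-p['cx'])/p['fx'],(uv[1]-p['cy'])/p['fy'],1]);return -R.T@t,d/np.linalg.norm(d)
def plane(n,uv,z,p=None):
    c,d=ray(n,uv,p);return c+d*(z-c[2])/d[2]
def tri(*obs):
    A=0;b=0
    for n,uv in obs:
        c,d=ray(n,uv);P=np.eye(3)-np.outer(d,d);A=A+P;b=b+P@c
    return np.linalg.solve(A,b)
E
```

```text
(no output)
```

View pics/c1.png

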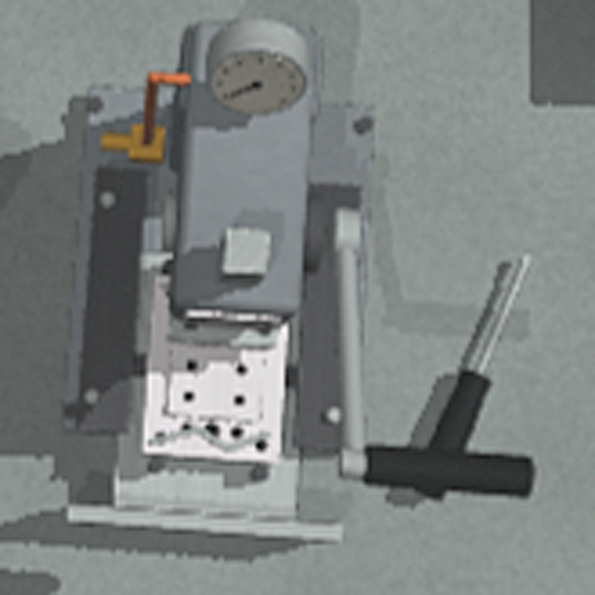

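Crop (3.606x, offset 250,125): plate top outer edge runs (68,521)–(342,540), the grip (368,464)–(533,477), ram top centre (247,250). The screwdriver lies partly under the grip.

```bash
python3 - <<'E'
from h import *
np.set_printoptions(precision=4,suppress=True)
f=lambda u,v:(250+u/3.606,125+v/3.606)
L=plane('top',f(68,521),.062);R=plane('top',f(342,540),.062)
y=(L-R)[:2];print('plate',L,R,(L+R)/2,np.linalg.norm(y));y/=np.linalg.norm(y)
bl,fl,rl=[plane('top',f(*c),.02) for c in((85,85),(65,430),(375,105))];print('base',bl,fl,rl)
g1=plane('top',f(368,464),.297+.0);g2=plane('top',f(533,477),.297);print('grip',g1,g2,(g1+g2)/2,np.linalg.norm(g1-g2))
yw=np.degrees(np.arctan2(*( (g1-g2)[:2][::-1])))-90;yp=np.degrees(np.arctan2(y[1],y[0]))-90
yb=np.degrees(np.arctan2(*((bl-fl)[:2][::-1])));print('yaw grip,plate,base',yw,yp,yb)
print('tri grip',tri(('top',f(450,470)),('scene',(240,117.5))))
ram=plane('top',f(247,250),.298);print('ram',ram)
for n,uv,z in(('can',(227,181),.185),('tray',(218,257),.028),('drivertip',f(525,258),.01),('driverend',f(448,450),.015)):print(n,plane('top',uv,z))
for yaw in (yp,yw):
  c,s=np.cos(np.radians(yaw)),np.sin(np.radians(yaw));M=np.array([[c,-s],[s,c]])
  print('origin from grip',((g1+g2)/2)[:2]-M@[-.119,-.124],'drawer open from ram',(M.T@(ram-(L+R)/2)[:2])-[.117,0])
E
```

```text
plate [0.4794 0.0961 0.062 ] [ 0.4686 -0.1007  0.062 ] [ 0.474  -0.0023  0.062 ] 0.19707270100749064
base [0.8101 0.0899 0.02  ] [0.5457 0.1007 0.02  ] [ 0.7976 -0.1328  0.02  ]
grip [ 0.5202 -0.0826  0.297 ] [ 0.5141 -0.1776  0.297 ] [ 0.5172 -0.1301  0.297 ] 0.09521895111794076
yaw grip,plate,base -3.6804757673932045 -3.1222336448453234 -2.325579436504439
tri grip [ 0.5153 -0.1267  0.2973]
ram [ 0.6437 -0.0122  0.298 ]
can [0.6889 0.1957 0.185 ]
tray [0.5096 0.2336 0.028 ]
drivertip [ 0.6821 -0.2485  0.01  ]
driverend [ 0.535  -0.1871  0.015 ]
origin from grip [ 0.6428 -0.0128] drawer open from ram [ 0.053  -0.0007]
origin from grip [ 0.6439 -0.014 ] drawer open from ram [0.053 0.001]
```

Fixture origin is about (0.643,-0.013), yaw about -3.2°, and the drawer is about 52 mm open. Next I move in front of the drawer plate with the fingers shut and tool x along fixture -x.

```bash
python3 -m jog '[30,-25,0,5,1, 80,-66,0,13,1, 130,-107,0,22,1, 180,-148,0,31,1, 228,-187,0,40,1, 276,-227,0,49,1, 324,-266,0,58,1, 372,-306,0,67,1, 420,-345,0,74,1, 460,-378,0,79.6,1]' 60
```

```text
time: 1.35
tool_pos: [0.4065, 0.0692, 0.2504]
tool_rot: [0.03, 1.0, 0.0, 0.0]
force: [0.5, 1.0, -0.3]
grip_width: -0.0004
```

```bash
python3 -m jog '[-13,-24,30,0,1, -26,-47,75,0,1, -26,-47,120,0,1, -26,-47,165,0,1, -26,-47,190,0,1, -26,-47,200,0,1, -26,-47,200,0,1]'; python3 - <<'E'
from plant import get_image
import cv2
for n in('wrist','scene'):cv2.imwrite(f'pics/{n}1.png',get_image(n)[:,:,::-1])
E
```

```text
time: 2.22
tool_pos: [0.4295, 0.0229, 0.0502]
tool_rot: [0.028, 1.0, -0.0, -0.0]
force: [-0.0, 0.5, -0.2]
grip_width: 0.0
```

View pics/scene1.png

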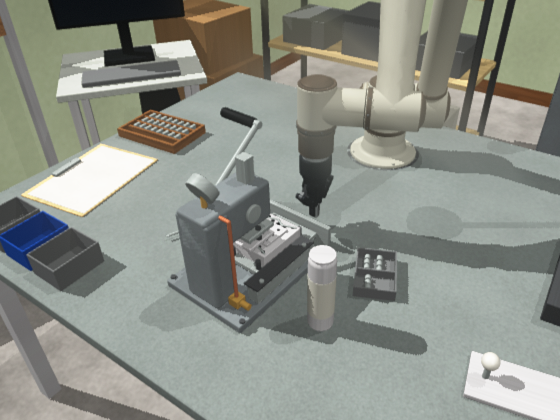

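The gripper stands in front of the plate, clear of the lever at (240,117) and the tray. Pushing.

```bash
python3 -m jog '[-12,0,0,0,1, -22,0,0,0,1, -30,0,0,0,1, -38,0,0,0,1, -46,0,0,0,1, -54,0,0,0,1, -60,0,0,0,1, -64,0,0,0,1]'; python3 -m jog '[-4,0,0,0,1, -8,0,0,0,1]';  python3 -m jog '[-2,0,0,0,1, -4,0,0,0,1]';  python3 -m jog '[-2,0,0,0,1, -4,0,0,0,1]'
```

```text
time: 3.32
tool_pos: [0.4936, 0.0191, 0.0501]
tool_rot: [0.028, 1.0, -0.0, -0.0]
force: [-2.5, -1.0, 0.9]
grip_width: -0.0002
time: 3.58
tool_pos: [0.5013, 0.0187, 0.0501]
tool_rot: [0.028, 1.0, -0.0, -0.0]
force: [-2.4, -1.5, 0.8]
grip_width: -0.0002
time: 3.82
tool_pos: [0.5023, 0.0185, 0.0501]
tool_rot: [0.029, 1.0, -0.001, -0.003]
force: [-13.8, 5.0, 9.0]
grip_width: -0.0003
time: 4.08
tool_pos: [0.5046, 0.0183, 0.0501]
tool_rot: [0.029, 1.0, -0.001, -0.005]
force: [-14.9, 5.5, 9.5]
grip_width: -0.0001
```

Detent met at TCP x ≈ 0.502. Continuing over it.

```bash
for i in 1 2 3; do :; done; python3 -m jog '[-2,0,0,0,1, -4,0,0,0,1]';  python3 -m jog '[-2,0,0,0,1, -4,0,0,0,1]';python3 -m jog '[-2,0,0,0,1,-2,0,0,0,1]'
```

```text
time: 4.32
tool_pos: [0.5118, 0.0181, 0.0501]
tool_rot: [0.028, 1.0, -0.0, -0.001]
force: [-3.1, -0.8, -0.1]
grip_width: -0.0006
time: 4.58
tool_pos: [0.5129, 0.0179, 0.05]
tool_rot: [0.029, 1.0, -0.001, -0.005]
force: [-17.7, 7.3, 12.7]
grip_width: -0.0
time: 4.82
tool_pos: [0.5128, 0.0177, 0.0498]
tool_rot: [0.029, 1.0, -0.001, -0.007]
force: [-20.2, 7.0, 12.7]
grip_width: -0.0001
```

Snapped home at its stop (force jump at 0.5128, 11 mm past the detent). Back off, rise, and look at the grip.

```bash
python3 -m jog '[15,0,0,0,1, 50,0,0,0,1, 60,0,-30,0,1, 60,0,-90,0,1, 60,0,-150,0,1, 60,0,-210,0,1, 60,0,-270,0,0.5, 60,0,-330,0,0, 60,0,-370,0,-1, 60,0,-370,0,-1]'; python3 -m jog '[40,-40,0,0,-1, 0,-90,0,0,-1, -40,-140,0,0,-1, -66,-149,0,0,-1, -66,-149,0,0,-1]'; python3 - <<'E'
from plant import get_image,camera_params
import cv2,pickle
p=camera_params('wrist');pickle.dump(p,open('w2.pkl','wb'))
w=get_image('wrist');t=get_image('top')
cv2.imwrite('pics/wrist2.png',w[:,:,::-1]);cv2.imwrite('pics/top2.png',t[:,:,::-1])
E
```

```text
time: 6.08
tool_pos: [0.4615, 0.0217, 0.4248]
tool_rot: [0.028, 1.0, 0.002, 0.006]
force: [-0.9, 1.5, -1.0]
grip_width: 0.0721
time: 6.7
tool_pos: [0.5186, -0.1323, 0.4177]
tool_rot: [0.029, 1.0, 0.0, -0.001]
force: [-0.4, 0.3, -0.8]
grip_width: 0.0855
```

View pics/wrist2.png

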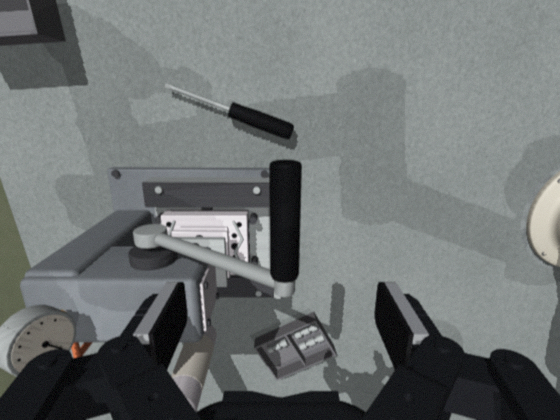

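View pics/top2.png

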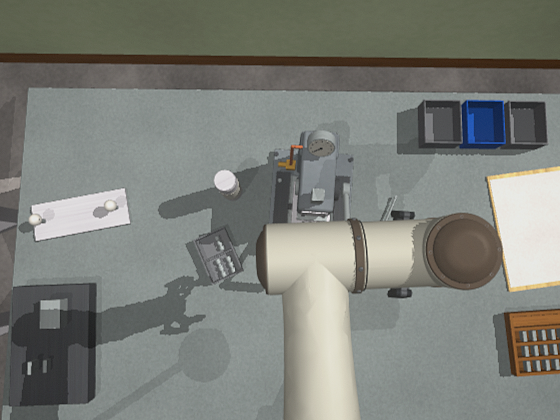

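Wrist view: the grip runs from (286,161) to (284,281), left to right 270–300, with the lever bar joining at (284,288); the drawer now sits tucked under the head. The top view is blocked by the arm, but the bystanders are unmoved. Ray cast next.

```bash
python3 - <<'E'
from h import *
import pickle
np.set_printoptions(precision=4,suppress=True)
p=pickle.load(open('w2.pkl','rb'))
a=plane('w',(286,161),.297,p);b=plane('w',(284,279),.297,p);m=(a+b)/2
print(a,b,m,np.linalg.norm(a-b))
from plant import manip
s=manip.state();T=s['tool_pos'];x,y,z,w=s['tool_rot']
from scipy.spatial.transform import Rotation as Ro
M=Ro.from_quat(s['tool_rot']).as_matrix();print(T,'tool shift mm',1000*M.T@(m-T))
E
```

```text
[ 0.5116 -0.1731  0.297 ] [ 0.5185 -0.0748  0.297 ] [ 0.515 -0.124  0.297] 0.09853142024459217
[ 0.5171 -0.1312  0.4193] tool shift mm [  2.4308   7.0876 122.3414]
```

```bash
python3 -m jog '[1.5,0,30,0,-1, 1.5,0,60,0,-1, 1.5,0,85,0,-1, 1.5,0,105,0,-1, 1.5,0,118,0,-1, 1.5,0,118,0,-1]'; python3 -m jog '[0,0,0,0,0,0,0,0,0,1,0,0,0,0,1,0,0,0,0,1,0,0,0,0,1,0,0,0,0,1]' 60; python3 - <<'E'
from plant import get_image
import cv2
cv2.imwrite('pics/wrist3.png',get_image('wrist')[:,:,::-1])
E
```

```text
time: 7.55
tool_pos: [0.515, -0.1307, 0.302]
tool_rot: [0.028, 1.0, -0.0, -0.0]
force: [0.6, -0.4, -0.5]
grip_width: 0.0855
time: 8.3
tool_pos: [0.5155, -0.1313, 0.3029]
tool_rot: [0.028, 1.0, -0.0, 0.0]
force: [-2.0, 0.7, 4.1]
grip_width: 0.0222
```

View pics/wrist3.png

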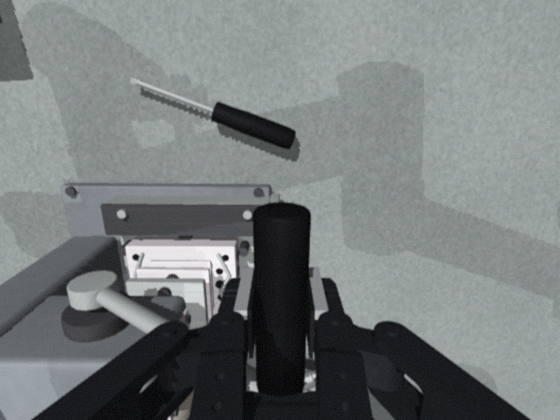

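The grip sits squarely between the pads (grip at (280,300), width 22 mm, slight reaction). Following the arc down.

```bash
python3 -m jog '[4.5,0,7,0,1, 9.6,0,15.5,0,1, 13.6,0,23.5,0,1, 17.3,0,31.8,0,1, 20.5,0,40,0,1, 23.4,0,48.7,0,1, 25.8,0,57,0,1, 27.9,0,66,0,1, 27.9,0,66,0,1]'; python3 - <<'E'
from plant import get_image
import cv2
cv2.imwrite('pics/scene4.png',get_image('scene')[:,:,::-1])
E
```

```text
time: 9.48
tool_pos: [0.4876, -0.1295, 0.2361]
tool_rot: [0.028, 1.0, -0.0, -0.0]
force: [-1.8, 1.7, 6.3]
grip_width: 0.0219
```

```bash
python3 -m jog '[1.5,0,8,0,1, 2.7,0,17.8,0,1, 3.2,0,24,0,1, 3.5,0,30,0,1, 3.5,0,30,0,1, 3.5,0,30,0,1]'; python3 - <<'E'
from plant import get_image,camera_params
import cv2,pickle,numpy as np
pickle.dump(camera_params('wrist'),open('w5.pkl','wb'))
w=get_image('wrist');s=get_image('scene')
cv2.imwrite('pics/both5.png',np.hstack([cv2.resize(s[130:330,150:350],(400,400),interpolation=2),cv2.resize(w[:,:400],(400,420))[:400]])[:,:,::-1])
E
```

```text
time: 10.28
tool_pos: [0.4842, -0.1293, 0.207]
tool_rot: [0.028, 1.0, -0.0, 0.0]
force: [-3.7, 2.4, 8.3]
grip_width: 0.022
```

View pics/both5.png

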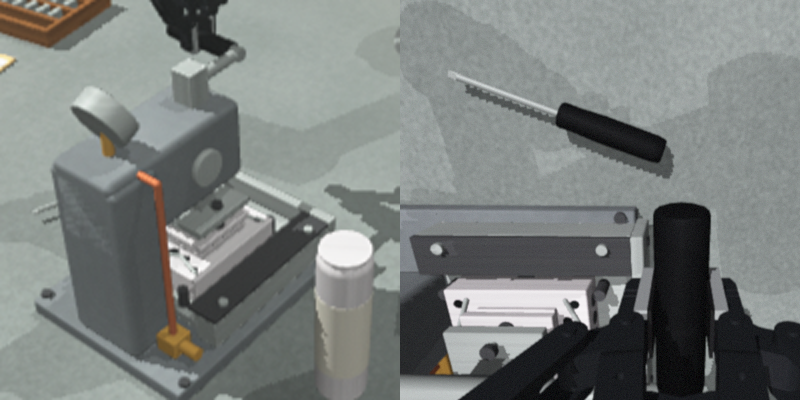

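Both views: seal plate resting on the valve body, drawer home, the driver undisturbed, the ram lower. I'll measure the ram's drop in the scene image against the start (expected 17 mm for 5 mm of float).

```bash
python3 - <<'E'
from h import *
import cv2
from plant import get_image,manip
now=get_image('scene')[:,:,::-1].copy();cv2.imwrite('pics/scene6.png',now)
a=cv2.imread('pics/scene0.png')
p=camera_params('scene');R,t=np.array(p['R']),np.array(p['t'])
def pr(X):
    c=R@X+t;return np.array([p['fx']*c[0]/c[2]+p['cx'],p['fy']*c[1]/c[2]+p['cy']])
o=np.array([.643,-.013,0]);top=pr(o+[0,0,.298]);print('ram top px',top,'px per mm down',(pr(o+[0,0,.281])-top)/17)
k=6
A=cv2.resize(a,None,fx=k,fy=k,interpolation=2);B=cv2.resize(now,None,fx=k,fy=k,interpolation=2)
u,v=top.round().astype(int)
for (x0,x1,y0,y1) in((-12,12,-12,8),(-10,11,-10,4),(-11,10,-9,6)):
    T=A[(v+y0)*k:(v+y1)*k,(u+x0)*k:(u+x1)*k]
    X0,Y0=u-30,v-25;r=cv2.matchTemplate(B[Y0*k:(v+45)*k,X0*k:(u+30)*k],T,cv2.TM_CCOEFF_NORMED)
    _,s,_,l=cv2.minMaxLoc(r);print('shift px',l[0]/k+X0-u-x0,l[1]/k+Y0-v-y0,s)
s=manip.state();print(s['time'],s['tool_pos'],s['force'],s['joint_vel'].round(3))
E
```

```text
ram top px [241.90192786 156.08800401] px per mm down [0.03476408 0.4383122 ]
shift px -0.5 8.166666666666657 0.5428560972213745
shift px 0.0 7.833333333333343 0.5873653292655945
shift px 0.5 7.833333333333343 0.7313446402549744
10.425 [ 0.48425704 -0.12932114  0.20714103] [-2.82087016  2.19923555  8.49622132] [ 0.002  0.     0.001 -0.001  0.     0.002]
```

The template match is weak but gives about 18 mm (about 6 mm float), against 5 mm from kinematics. One sharper comparison: edges of the ram top, side by side.

```bash
python3 - <<'E'
import cv2,numpy as np
a=cv2.imread('pics/scene0.png');b=cv2.imread('pics/scene6.png')
f=lambda i:cv2.resize(i[140:210,210:280],(400,400),interpolation=0)
cv2.imwrite('pics/cmp.png',np.hstack([f(a),f(b)]))
E
```

```text
(no output)
```

View pics/cmp.png

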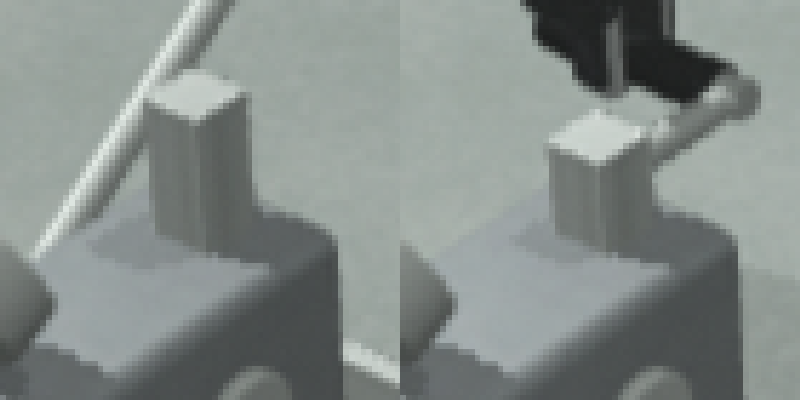

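The ram-top corners drop 42–44 crop px, about 7.4 px or 17 mm, so the float is about 5 mm. That agrees with the kinematics. I'll hold briefly and hand in.

```bash
python3 -m jog '[0,0,0,0,1,0,0,0,0,1,0,0,0,0,1,0,0,0,0,1,0,0,0,0,1,0,0,0,0,1]'; python3 -c "
from plant import order;print(order.close_job())"
```

```text
time: 11.18
tool_pos: [0.4843, -0.1293, 0.2071]
tool_rot: [0.028, 1.0, -0.0, 0.0]
force: [-2.5, 2.2, 8.6]
grip_width: 0.0222
the job is handed in; nothing more can be done
None
```

The drawer is home in its detent, and I handed the job in at about 11.2 s with the gripper still holding the lever down at about 5 mm of seal plate float. No verdict was reported.

- **Drawer:** I pushed it in with shut fingers. The detent resisted with about 14 N. It then snapped over and met a hard stop 11 mm further on.
- **Lever:** I gripped the hand grip at 60 N and followed its arc 96 mm down.
- **Float:** The ram-top corners in the scene picture dropped about 17 mm, which means about 5 mm of float. The grip's travel and the 8.6 N push at the tool agree with that.
- **Disagreement:** A first, weakly matched template comparison read about 18 mm, or 6 mm of float, which is still inside the 3 to 7 mm window.
- **Holding still:** The arm's pose stayed the same to 0.1 mm over the last 0.75 s.
- **Bystanders:** The spray can and screwdriver looked undisturbed in the pictures taken with the lever down. The spool tray was last seen, in place, before I gripped the lever.

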